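# Set the code on the yellow lock box

### The job

Set the code on the yellow sample lock box by its two pointer dials, one at a time: first turn the left dial until its pointer is at the green mark, then turn the right dial until its pointer is at the blue mark. Let go of the dials when done, and do not touch the grey lock box.

Things in the scene. Friction and masses are not known exactly. Their poses are not given: they have to be found in the camera images.
- yellow_box_left (a joint): Left dial (the robot's left, +y side) of the yellow box. Reading in rad of its pointer: 0 = pointer straight to the far side of the box (box +x, yellow mark), growing anticlockwise seen from above; stops at -1.7 and 1.7. The five marks round each dial lie 33 mm from its axis: white 1.2, green 0.6, yellow 0, red -0.6, blue -1.2. Starts between -0.75 and 0.05. Light friction (0.04 N m); it stays where it is left.
- yellow_box_right (a joint): Right dial (-y side) of the yellow box, alike, with the same marks and readings. Starts between -0.4 and 0.25.
- yellow_box_left_grip (a point): Centre of the left dial's grip bar, on the vertical dial axis, 82 mm above the bench. The bar is black, upright, 44 mm long, 14 mm wide, 30 mm high (67 to 97 mm above the bench), with a white line on its pointer end. The point turns with the dial: its x axis runs along the bar to the pointer end, y across the bar (the 14 mm to grip), z up. Under the bar is a round grey skirt, 40 mm across, its top 67 mm above the bench; the box lid's scale plate is at 62 mm.
- yellow_box_right_grip (a point): The same for the right dial, alike; the two dial axes are 100 mm apart.
- grey_box: The other lock box, grey, to be left alone: same size and shape as the yellow one, 114 x 204 x 60 mm, 97 mm high with its dials. Origin: centre of its underside; x to the far side, y to the left. Both are fixed to the bench, turned up to 0.2 rad; either may be on the left. A wall stands just beyond the bench: keep the arm drawn in when crossing. A centrifuge stands nearer the robot: cross above it.

How it is judged:
By the outcome, as a careful person would: the job done as asked, in the order asked, and still so for the second after the job is handed in, with the robot touching nothing.
It also fails if it takes over 42 s, if anything falls off the work surface, if the arm or the gripper's body presses on something with over 40 N, if the wrist force passes 120 N, or if a joint passes its speed limit or range.

### The arm

A 7-joint arm with a two-finger parallel gripper is mounted at the origin on the work surface; the furniture and walls round the work are solid. World frame = base frame: x ahead of the robot, y to its left, z up, the work surface at z = 0. Lengths are in mm, angles in degrees, forces in N, time in s.
With the tool pointing down it reaches from about 400 to 875 mm from the base axis. Payload 6.5 kg.
Tool frame: the origin (TCP) lies between the finger pads; the fingertips stand 14 mm ahead of it and the grasp point (between the pads) lies 5 mm behind it; z points along the fingers, y is the direction in which the jaws open and shut (so a half turn about z gives the same grasp; the last joint's range is limited). The gripper opens to 85 mm and grips with 20 to 120 N. Pads are 22 mm wide; open, the fingers measure 114 mm over their backs; the gripper's body (76 mm by 85 mm) begins 54 mm behind the grasp point. The pads swing forward as they close: fully open they stand 13 mm farther back than shut.
Start: joints at [-75.814, 30.733, -0.252, 88.115, 0.149, 61.152, -4.079], TCP at [200.634, 618.253, 245.29] pointing down, gripper open.
Joint ranges: [-154.64, 154.64], [-21.42, 123.67], [-72.66, 72.17], [13.99, 137.28], [-74.86, 254.86], [10.95, 109.41], [-158.01, 158.01]. Speed limits (degrees/s): [136.94, 136.94, 180, 180, 180, 180, 180].

### API

Orientations are given as a 3x3 rotation matrix whose columns are the frame's x, y, z axes.
In Python, from station import r gives the robot as it stands.
- The arm moves only by the tool servo_tool, never from a script. Its argument "moves" is text: rows parted by semicolons, each of 6 numbers parted by spaces: the shift along the tool's x, y, z in m, then the turn, a rotation vector about the tool's x, y, z in rad. A call has 1 to 10 rows; each row shifts and turns the pose as measured when the row begins, along the tool's axes as they then stand; what a row does not reach is not made up. A row lasts 1/12 s, in which the tool goes at most 41.7 mm and 7.16 degrees, less where a joint would pass 70% of its speed; a pose out of reach is approached as far as the arm can. A call is refused whole if a number of a shift passes 0.0417 or a number of a turn 0.125, either way. A call with a gripper value outside its range is refused whole. "jaw" is the opening, from 0 (shut) to 1 (fully open), set as the call begins (left out, the last holds). The fingers move at their own pace and stop on an object; "squeeze" is the grip in N (left out, the last holds). Time passes only in rows, so rows that do not move let the fingers close. It gives the time, the measured TCP pose, the force and the opening at its end, in the units of the state.
- r.get_obs(): the state, without advancing time (a new reading comes with each control period).
- r.get_image(name): name is "scene" or "top" or "wrist"; returns the picture (400x640x3 uint8, blue, green, red); there is no depth.
- r.camera_model(name): a dict with "fx", "fy", "cx", "cy" (pixels), "dist_coeffs" ([k1, k2, p1, p2, k3] as OpenCV has them; the pictures are not rectified), "R" (3x3) and "t" (3): a world point X has camera coordinates R X + t. Camera axes: x right, y down, z forward; pixel columns grow to the right and rows downward; lengths in mm; the calibration is good to about 2 mm. A picture is of the moment at which its call begins: read the wrist's pose just before it. camera_model takes no time and is no camera call; for the wrist camera it gives the pose at the moment of the call.
- r.hand_in(): hands the job in, once; it reports no verdict.
Trained networks look in the newest picture that a camera, given by its name, has taken for a name from the list of things; names that differ only in an ending like _2 or _b are one class to them, and where a whole thing is asked for, a point or a joint stands for the part that bears it (a point fixed in the world has none). Each returns a list of dicts, best first, with "score" (0 to 1); they miss things now and then, are a little off and sometimes report something else, mostly with a low value. They report only what shows in the picture. A call takes as long as a camera call.
- r.search_frame(camera, name): "point" ([x, y, z] in mm, in world coordinates, good to about 4 mm: the middle of the surface that is visible of it).
- r.silhouettes(camera, name): "region" (400x640 bool, what is visible of it).
- r.place_of(camera, name): "point" ([x, y, z] in mm, in world coordinates, good to about 4 mm: a listed point, or the origin of a listed thing).
The state is a dict: "t": time; "joints": joint angles; "qvel": joint speeds; "tau": joint torques, N m; "position": TCP position; "tool_rot": TCP orientation; "wrist_force": force on the tool from outside, world axes, zero at the start; "torque": the same for the moment, N m; "opening": opening from 0.0 (shut) to 1.0 (fully open).
Only numpy, scipy, OpenCV 4.12 (cv2) and the standard library are available. Lean on these libraries where they do the work, as an engineer would, in place of code of your own. Each camera call takes 0.05 s, during which the arm holds its last target. There are 200 camera calls.

## Working session

There is one attempt and no reset: what is moved stays moved. The work goes in short steps, Python scripts to look and compute and a tool call to move; the robot and the scene stay as the last step left them, time stands still between calls to the robot, and variables do not carry over. Pictures are saved under pics/ and viewed, about 8 in all and at most 12, crops included, and the job is handed in when it is done.

Besides the shell and the picture viewer there is one more tool, called after ">>>" by a JSON object that holds its "fn" and its "kwargs", one argument or row to a line. servo_tool: Moves the arm, as the interface text tells. Its arguments: {"type":"object","properties":{"moves":{"type":"string"},"jaw":{"type":"number"},"squeeze":{"type":"number"}},"required":["moves"]}

```bash
mkdir -p pics; ls; python3 - <<'E'
from station import r
import cv2,numpy as np
o=r.get_obs();print(o['t'],o['position'],o['tool_rot'],o['opening'])
for c in("scene","top"):
    cv2.imwrite(f"pics/{c}0.png",r.get_image(c))
    for n in("yellow_box_left_grip","yellow_box_right_grip","grey_box"):
        print(c,n,[(np.round(d['point']),round(d['score'],2)) for d in r.place_of(c,n)][:3])
m=r.camera_model("top");print(m)
print(r.get_obs()['t'])
E
```

```text
pics
0.0 [200.46939654 617.67935761 244.40691036] [[-9.51187088e-01  3.08614593e-01 -3.97278478e-04]
 [ 3.08614815e-01  9.51185594e-01 -1.69187009e-03]
 [-1.44250234e-04 -1.73189101e-03 -9.99998490e-01]] 1.001376023949942
scene yellow_box_left_grip [(array([444., 195.,  83.]), 0.49)]
scene yellow_box_right_grip [(array([437., 100.,  85.]), 0.54)]
scene grey_box [(array([ 464., -383.,    0.]), 0.88)]
top yellow_box_left_grip [(array([448., 195.,  82.]), 0.63)]
top yellow_box_right_grip [(array([434.,  95.,  85.]), 0.55)]
top grey_box [(array([ 466., -377.,   -4.]), 0.67)]
{'fx': 426.951670866512, 'fy': 426.951670866512, 'cx': 318.73170005736296, 'cy': 196.8480481802055, 'dist_coeffs': array([-0.02772023,  0.        ,  0.        ,  0.        ,  0.        ]), 'R': array([[-1.90414017e-03, -9.99902731e-01,  1.38167782e-02],
       [-9.93931059e-01,  3.72717437e-04, -1.10004145e-01],
       [ 1.09988295e-01, -1.39423883e-02, -9.93835089e-01]]), 't': array([-116.4244909 ,  473.98127283,  944.51863431])}
0.4
```

View pics/top0.png

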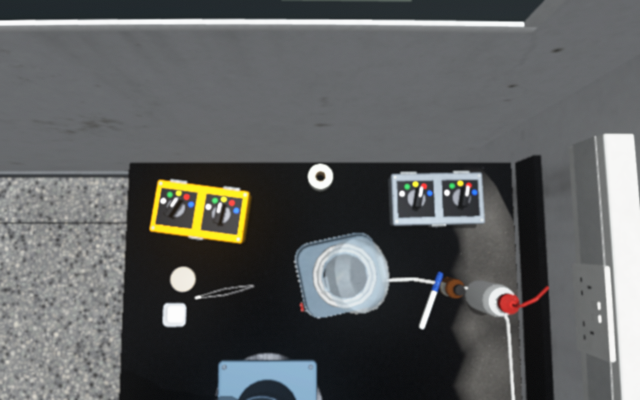

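View pics/scene0.png

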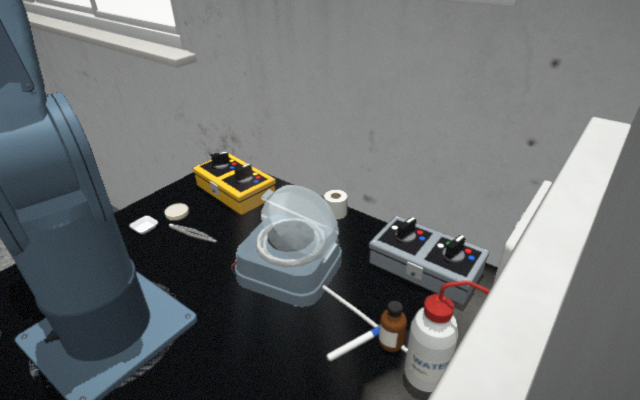

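The yellow box is on the left, with dials at about (446,195) and (435,97) and yaw about -0.13. The centrifuge and the grey box aren't on the way. I'll move above the left dial and look with the wrist camera.

>>> {"fn": "servo_tool", "kwargs": {
  "moves": "-0.027 -0.028 -0.003 0 0 0;-0.027 -0.028 -0.003 0 0 0;-0.027 -0.028 -0.003 0 0 0;-0.027 -0.028 -0.003 0 0 0;-0.027 -0.028 -0.003 0 0 0;-0.027 -0.028 -0.003 0 0 0;-0.027 -0.028 -0.003 0 0 0;-0.027 -0.028 -0.003 0 0 0;-0.027 -0.028 -0.003 0 0 0;-0.027 -0.028 -0.003 0 0 0",
  "jaw": 0.55,
  "squeeze": 40
}}

```text
t: 1.23
position: [371.9, 263.0, 273.5]
tool_rot: [[-0.956, 0.293, -0.003], [0.293, 0.956, 0.007], [0.005, 0.006, -1.0]]
wrist_force: [1.2, -0.1, 0.2]
opening: 0.547
```

```bash
python3 - <<'E'
from station import r
import cv2,numpy as np
o=r.get_obs();m=r.camera_model("wrist")
print(o['t'],o['position'],o['tool_rot'].round(3),o['opening'],o['joints'].round(0))
print(-m['R'].T@m['t'],m['R'].round(2).tolist(),m['fx'])
E
```

```text
1.2333 [371.87187554 263.04855625 273.47358016] [[-0.956  0.293 -0.003]
 [ 0.293  0.956  0.007]
 [ 0.005  0.006 -1.   ]] 0.5472410618235914 [-47.   9.   7. 115.  -2.  56.  34.]
[299.57463933 284.65876792 401.43848847] [[0.29, 0.96, 0.01], [0.91, -0.28, 0.3], [0.28, -0.08, -0.96]] 323.71594814928204
```

>>> {"fn": "servo_tool", "kwargs": {
  "moves": "-0.02 -0.02 0 0 0 0;-0.02 -0.02 0 0 0 0;-0.02 -0.02 0 0 0 0;0 0 0 0 0 0;0 0 0 0 0 0"
}}

```text
t: 1.65
position: [417.3, 174.8, 275.2]
tool_rot: [[-0.952, 0.307, 0.003], [0.307, 0.952, 0.008], [-0.0, 0.008, -1.0]]
wrist_force: [0.3, -0.0, -0.5]
opening: 0.55
```

```bash
python3 - <<'E'
from station import r
import cv2,numpy as np
o=r.get_obs();m=r.camera_model("wrist");im=r.get_image("wrist")
print(o['t'],o['position'],o['tool_rot'].round(3),o['opening'],o['joints'].round(0))
cv2.imwrite("pics/w1.png",im);np.savez("w1.npz",im=im,**m)
for n in("yellow_box_left_grip","yellow_box_right_grip"):
    print(n,[(np.round(d['point'],1),round(d['score'],2)) for d in r.place_of("wrist",n)][:3])
E
```

```text
1.65 [417.25420079 174.7886387  275.24128502] [[-0.952  0.307  0.003]
 [ 0.307  0.952  0.008]
 [-0.     0.008 -1.   ]] 0.5504104924701527 [-39.   9.  12. 116.  -3.  55.  46.]
yellow_box_left_grip [(array([447.9, 194.9,  82.6]), 0.8)]
yellow_box_right_grip [(array([435.1,  97.1,  78.8]), 0.89)]
```

View pics/w1.png

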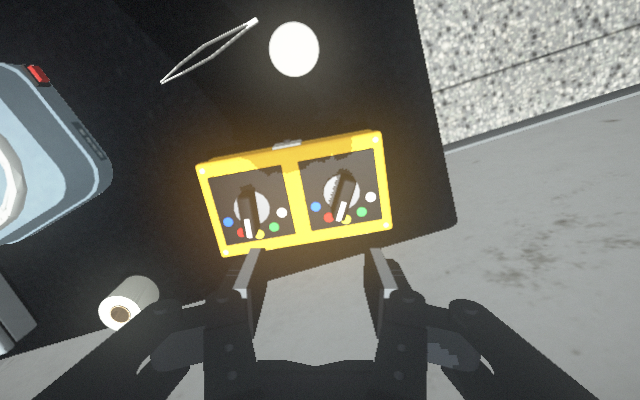

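The left dial (right in the picture) is at about (344,192), with its pointer between red and yellow. The right dial is at (250,207), its pointer also between red and yellow. I'll rectify at mark height and bar-top height to measure.

```bash
cat > h.py <<'E'
import cv2,numpy as np
def ortho(im,m,c,z,half=60,s=5):
    # top-down view: image right = -y world, up = +x world, centred at c
    n=int(2*half*s); v,u=np.mgrid[:n,:n]
    X=np.stack([c[0]+half-v/s, c[1]+half-u/s, np.full(u.shape,z)],-1).reshape(-1,3).astype(float)
    p,_=cv2.projectPoints(X,cv2.Rodrigues(np.array(m['R']))[0],np.array(m['t']),np.array([[m['fx'],0,m['cx']],[0,m['fy'],m['cy']],[0,0,1.]]),np.array(m['dist_coeffs']))
    return cv2.remap(im,p.reshape(n,n,2).astype(np.float32),None,cv2.INTER_CUBIC)
def blobs(o,c,half=60,s=5):
    h=cv2.cvtColor(o,cv2.COLOR_BGR2HSV); out={}
    for k,(a,b) in dict(green=((45,120,60),(85,255,255)),blue=((100,140,60),(130,255,255)),red=((0,170,70),(7,255,255))).items():
        n,l,st,ce=cv2.connectedComponentsWithStats(cv2.inRange(h,a,b))
        out[k]=[(np.round([c[0]+half-ce[i][1]/s,c[1]+half-ce[i][0]/s],1).tolist(),int(st[i,4])) for i in range(1,n) if st[i,4]>250]
    return out
E
python3 - <<'E'
from h import *
m=np.load("w1.npz");im=m['im'];c=(441,146)
a=ortho(im,m,c,63,80,5);b=ortho(im,m,c,97,80,5)
print(blobs(a,c,80,5))
cv2.imwrite("pics/o1.png",np.vstack([a[150:600],b[150:600]])[:, :].copy() if 0 else cv2.resize(np.vstack([a[100:600],b[100:600]]),None,fx=.6,fy=.6))
E
```

```text
{'green': [], 'blue': [], 'red': []}
```

View pics/o1.png

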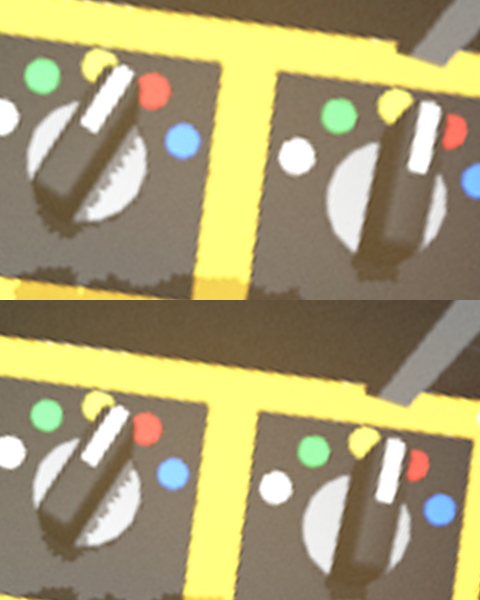

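>>> {"fn": "servo_tool", "kwargs": {
  "moves": "-0.0216 0.0298 0 0 0 0;0 0 0.03 0 0 0.12;0 0 0.03 0 0 0.117;0 0 0.03 0 0 0;0 0 0 0 0 0;0 0 0 0 0 0"
}}

```text
t: 2.3
position: [445.6, 209.7, 183.8]
tool_rot: [[-0.857, 0.516, 0.005], [0.516, 0.857, 0.013], [0.003, 0.014, -1.0]]
wrist_force: [-0.0, -0.6, 1.0]
opening: 0.548
```

```bash
cat > go.py <<'E'
import sys,numpy as np
from station import r
from scipy.spatial.transform import Rotation as Ro
x,y,z,h=map(float,sys.argv[1:]);o=r.get_obs();R=o['tool_rot'];h=np.radians(h)
T=np.array([[np.cos(h),np.sin(h),0],[np.sin(h),-np.cos(h),0],[0,0,-1]])
print(o['t'],o['position'].round(1),'heading',np.degrees(np.arctan2(R[1,0],R[0,0])).round(2),'open',o['opening'].__round__(3),'F',o['wrist_force'].round(1),'tau',o['torque'].round(2),o['joints'].round(0))
print('shift mm',(R.T@(np.array([x,y,z])-o['position'])).round(1),'turn',Ro.from_matrix(R.T@T).as_rotvec().round(3))
E
python3 go.py 447 196.5 86 148.5
```

```text
2.3 [445.6 209.7 183.8] heading 148.94 open 0.548 F [-0.  -0.6  1. ] tau [ 0.02  0.03 -0.  ] [-41.  20.  13. 116.  -7.  44.  35.]
shift mm [ -8.3 -11.9  97.7] turn [ 0.014 -0.003  0.008]
```

>>> {"fn": "servo_tool", "kwargs": {
  "moves": "-0.0083 -0.0119 0 0.014 0 0.008;0 0 0.02 0 0 0;0 0 0 0 0 0;0 0 0 0 0 0"
}}

```text
t: 2.63
position: [448.4, 195.6, 168.8]
tool_rot: [[-0.855, 0.519, 0.001], [0.519, 0.855, 0.003], [0.0, 0.003, -1.0]]
wrist_force: [0.3, 0.2, 0.6]
opening: 0.547
```

```bash
python3 go.py 447 196.5 86 148.5; python3 - <<'E'
from station import r
from h import *
m=r.camera_model("wrist");im=r.get_image("wrist");np.savez("w2.npz",im=im,**m)
print([(np.round(d['point'],1),round(d['score'],2)) for n in("left","right") for d in r.place_of("wrist","yellow_box_%s_grip"%n)])
b=ortho(im,m,(447,196.5),97,50,5)
cv2.imwrite("pics/o2.png",np.hstack([cv2.resize(im,(480,300)),cv2.resize(b,(300,300))]))
E
```

```text
2.6333 [448.4 195.6 168.8] heading 148.72 open 0.547 F [0.3 0.2 0.6] tau [-0.  0. -0.] [-39.  22.  13. 117.  -7.  42.  37.]
shift mm [ 1.6 -0.2 82.8] turn [ 0.003 -0.     0.004]
[(array([450.4, 195.6,  84.4]), 0.74), (array([431.7,  99. ,  77.9]), 0.73)]
```

View pics/o2.png

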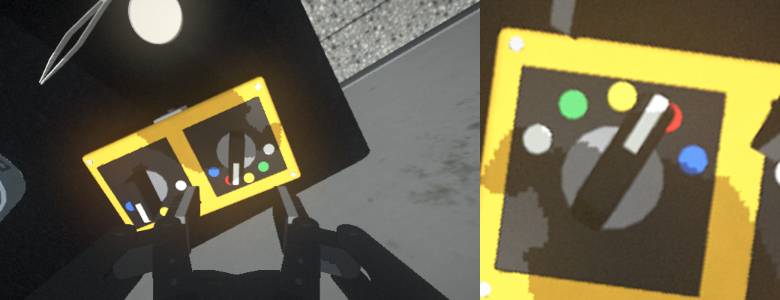

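Pointer heading is about -0.52 rad and the bar centre about (447,196), so the TCP is lined up. I'll descend and grip.

>>> {"fn": "servo_tool", "kwargs": {
  "moves": "0.0015 0 0.025 0 0 0;0 0 0.025 0 0 0;0 0 0.017 0 0 0;0 0 0 0 0 0;0 0 0 0 0 0"
}}

```text
t: 3.2
position: [451.2, 199.5, 105.5]
tool_rot: [[-0.855, 0.518, 0.01], [0.518, 0.855, 0.009], [-0.004, 0.013, -1.0]]
wrist_force: [0.4, -0.5, -0.0]
opening: 0.549
```

```bash
python3 go.py 447 196.3 86 149.5
```

```text
3.2 [451.2 199.5 105.5] heading 148.77 open 0.549 F [ 0.4 -0.5 -0. ] tau [-0.05  0.03 -0.02] [-38.  28.  11. 118. -10.  34.  39.]
shift mm [ 2.  -5.2 19.4] turn [ 0.013  0.004 -0.013]
```

>>> {"fn": "servo_tool", "kwargs": {
  "moves": "0.002 -0.0052 0.0 0.013 0.004 -0.013;0 0 0.01 0 0 0;0 0 0.009 0 0 0;0 0 0 0 0 0;0 0 0 0 0 0"
}}

```text
t: 3.62
position: [448.9, 197.0, 88.9]
tool_rot: [[-0.863, 0.506, 0.005], [0.506, 0.863, 0.002], [-0.003, 0.005, -1.0]]
wrist_force: [0.7, -0.3, 0.3]
opening: 0.551
```

```bash
python3 go.py 447 196.3 86 149.5
```

```text
3.6167 [448.9 197.   88.9] heading 149.61 open 0.551 F [ 0.7 -0.3  0.3] tau [0.   0.03 0.01] [-37.  30.  10. 119. -10.  32.  40.]
shift mm [ 1.3 -1.6  2.9] turn [0.005 0.003 0.002]
```

>>> {"fn": "servo_tool", "kwargs": {
  "moves": "0.0013 -0.0016 0.003 0.005 0.003 0;0 0 0 0 0 0;0 0 0 0 0 0;0 0 0 0 0 0;0 0 0 0 0 0;0 0 0 0 0 0",
  "jaw": 0,
  "squeeze": 30
}}

```text
t: 4.12
position: [447.2, 196.6, 86.1]
tool_rot: [[-0.863, 0.506, -0.0], [0.506, 0.863, 0.0], [0.0, -0.0, -1.0]]
wrist_force: [-0.1, 0.1, -0.8]
opening: 0.151
```

```bash
python3 go.py 447 196.3 86 149.5
```

```text
4.1167 [447.2 196.6  86.1] heading 149.6 open 0.151 F [-0.1  0.1 -0.8] tau [-0.01 -0.02  0.01] [-37.  30.  10. 119. -10.  32.  40.]
shift mm [ 0.  -0.3  0.1] turn [-0.    -0.     0.002]
```

Gripped at 12.8 mm. Turning anticlockwise (negative about tool z).

>>> {"fn": "servo_tool", "kwargs": {
  "moves": "0 0 0 0 0 -0.08;0 0 0 0 0 -0.08;0 0 0 0 0 -0.08;0 0 0 0 0 -0.08;0 0 0 0 0 -0.08;0 0 0 0 0 0"
}}

```text
t: 4.62
position: [447.4, 197.1, 86.0]
tool_rot: [[-0.994, 0.112, 0.001], [0.112, 0.994, 0.0], [-0.001, 0.0, -1.0]]
wrist_force: [-0.0, 0.4, -1.0]
opening: 0.154
```

```bash
python3 go.py 447 196.5 86 206.6
```

```text
4.6167 [447.4 197.1  86. ] heading 173.58 open 0.154 F [-0.   0.4 -1. ] tau [ 0.09 -0.    0.05] [-32.  30.   4. 118.  -4.  32.  58.]
shift mm [ 0.3 -0.6  0. ] turn [ 0.     0.001 -0.576]
```

>>> {"fn": "servo_tool", "kwargs": {
  "moves": "0 -0.0005 0 0 0 -0.09;0 0 0 0 0 -0.09;0 0 0 0 0 -0.09;0 0 0 0 0 -0.09;0 0 0 0 0 -0.09;0 0 0 0 0 -0.05;0 0 0 0 0 0;0 0 0 0 0 0"
}}

```text
t: 5.28
position: [447.3, 197.8, 86.1]
tool_rot: [[-0.925, -0.381, 0.001], [-0.381, 0.925, 0.002], [-0.002, 0.002, -1.0]]
wrist_force: [0.0, 0.5, -1.2]
opening: 0.151
```

```bash
python3 go.py 447 196.5 86 206.6;python3 - <<'E'
from station import r
from h import *
m=r.camera_model("wrist");im=r.get_image("wrist");np.savez("w3.npz",im=im,**m)
b=ortho(im,m,(447,196.5),97,50,5);a=ortho(im,m,(447,196.5),63,50,5)
cv2.imwrite("pics/o3.png",np.hstack([cv2.resize(a,(400,400)),cv2.resize(b,(400,400))]))
E
```

```text
5.2833 [447.3 197.8  86.1] heading -157.6 open 0.151 F [ 0.   0.5 -1.2] tau [0.04 0.01 0.05] [-26.  30.  -4. 118.   3.  32.  80.]
shift mm [ 0.8 -1.1  0.1] turn [ 0.001  0.002 -0.073]
```

View pics/o3.png

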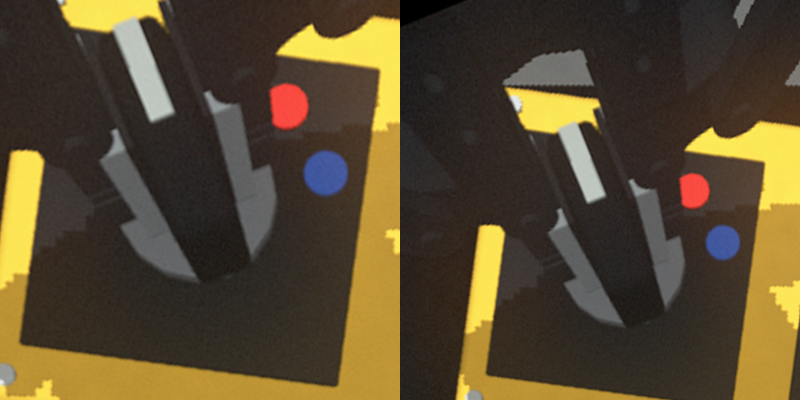

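>>> {"fn": "servo_tool", "kwargs": {
  "moves": "0.0005 -0.001 0 0 0 -0.07;0 0 0 0 0 0;0 0 0 0 0 0"
}}

```text
t: 5.58
position: [447.2, 197.8, 86.0]
tool_rot: [[-0.898, -0.441, 0.002], [-0.441, 0.898, 0.003], [-0.003, 0.002, -1.0]]
wrist_force: [0.1, 0.6, -0.7]
opening: 0.159
```

```bash
python3 go.py 447 196.5 86 206.6
```

```text
5.5833 [447.2 197.8  86. ] heading -153.84 open 0.159 F [ 0.1  0.6 -0.7] tau [-0.   -0.04 -0.04] [-25.  30.  -5. 118.   4.  32.  83.]
shift mm [ 0.8 -1.1  0. ] turn [ 0.002  0.003 -0.008]
```

Now at heading 26.2°, against a target of 26.6°. I'll open, rise, and look.

>>> {"fn": "servo_tool", "kwargs": {
  "moves": "0 0 0 0 0 0;0 0 0 0 0 0;0 0 0 0 0 0;0 0 0 0 0 0;0 0 -0.02 0 0 0;0 0 -0.03 0 0 0;0 0 -0.03 0 0 0;0 0 -0.01 0 0 0;0 0 0 0 0 0;0 0 0 0 0 0",
  "jaw": 0.55
}}

```text
t: 6.42
position: [446.3, 196.1, 179.1]
tool_rot: [[-0.902, -0.431, -0.001], [-0.431, 0.902, 0.0], [0.001, 0.001, -1.0]]
wrist_force: [0.1, 0.6, -0.5]
opening: 0.548
```

```bash
python3 go.py 433.5 98 170 167;python3 - <<'E'
from station import r
from h import *
m=r.camera_model("wrist");im=r.get_image("wrist");np.savez("w4.npz",im=im,**m)
b=ortho(im,m,(447,196.5),97,50,5);a=ortho(im,m,(447,196.5),63,50,5)
cv2.imwrite("pics/o4.png",np.hstack([cv2.resize(a,(400,400)),cv2.resize(b,(400,400))]))
E
```

```text
6.4167 [446.3 196.1 179.1] heading -154.45 open 0.548 F [ 0.1  0.6 -0.5] tau [ 0.02 -0.01 -0.04] [-25.  21.  -5. 115.   3.  44.  84.]
shift mm [ 53.9 -83.    9.1] turn [ 0.001 -0.001  0.673]
```

View pics/o4.png

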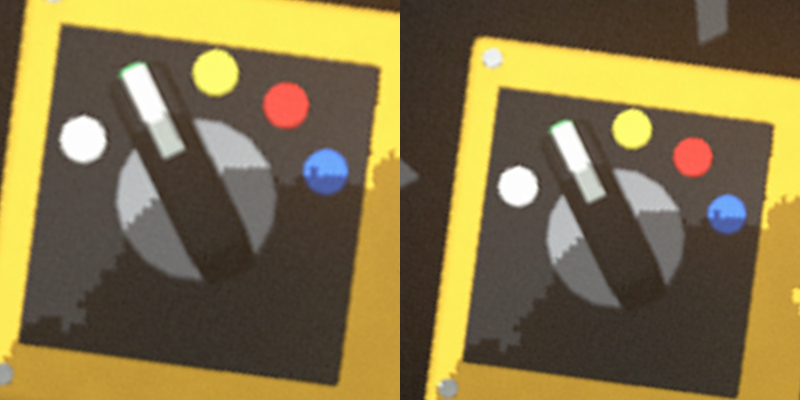

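```bash
cat > line.py <<'E'
from h import *
import sys
def line(f,c,z=97,half=30,s=10,box=None):
    m=np.load(f);b=ortho(m['im'],m,c,z,half,s);h=cv2.cvtColor(b,cv2.COLOR_BGR2HSV)
    k=cv2.inRange(h,(0,0,105),(180,70,255))
    # keep bright pixels whose component lies within ring of the dial & is elongated
    n,l,st,ce=cv2.connectedComponentsWithStats(k)
    for i in range(1,n):
        if st[i,4]<1500: continue
        p=np.argwhere(l==i)[:,::-1].astype(np.float32)
        (cx,cy),(w,hh),_=cv2.minAreaRect(p)
        d=np.linalg.svd(p-p.mean(0),full_matrices=False)[2][0]; d*=-np.sign(d[1])
        print(f,c,'n',st[i,4],'mid',(round(c[0]+half-cy/s,1),round(c[1]+half-cx/s,1)),'size',round(w/s,1),round(hh/s,1),'heading',round(float(np.arctan2(-d[0],-d[1])),3))
if __name__=="__main__":
    for f in sys.argv[1:]:
        for c in((446.6,197),(433,98)): line(f,c)
E
python3 line.py w1.npz w2.npz w3.npz w4.npz
```

```text
w1.npz (446.6, 197) n 250586 mid (446.0, 197.1) size 59.9 58.6 heading 1.123
w1.npz (433, 98) n 74661 mid (432.2, 117.3) size 21.3 58.3 heading -0.133
w1.npz (433, 98) n 116194 mid (429.1, 88.9) size 33.2 55.3 heading -0.132
w2.npz (446.6, 197) n 12846 mid (455.9, 191.1) size 6.6 21.8 heading -0.569
w2.npz (446.6, 197) n 3843 mid (450.9, 224.7) size 10.8 4.7 heading 0.002
w2.npz (446.6, 197) n 22397 mid (444.4, 212.4) size 10.5 30.7 heading -0.574
w2.npz (446.6, 197) n 22292 mid (431.5, 192.6) size 10.3 30.9 heading -0.579
w2.npz (433, 98) n 2825 mid (460.0, 124.0) size 6.0 7.9 heading -1.093
w2.npz (433, 98) n 13286 mid (444.2, 96.0) size 7.1 21.9 heading -0.195
w2.npz (433, 98) n 19475 mid (428.3, 125.8) size 8.9 32.4 heading -0.138
w3.npz (446.6, 197) n 1520 mid (476.3, 209.5) size 22.2 0.7 heading 1.571
w3.npz (446.6, 197) n 10600 mid (456.4, 201.1) size 20.2 5.5 heading 0.381
w3.npz (433, 98) n 11410 mid (443.8, 96.1) size 6.0 20.6 heading -0.208
w3.npz (433, 98) n 1527 mid (452.0, 77.2) size 4.3 4.4 heading -0.819
w3.npz (433, 98) n 23028 mid (423.5, 122.9) size 10.8 29.3 heading -0.208
w4.npz (446.6, 197) n 12883 mid (456.8, 202.3) size 22.0 6.7 heading 0.455
w4.npz (446.6, 197) n 9033 mid (450.4, 217.1) size 10.8 10.6 heading 0.498
w4.npz (446.6, 197) n 23156 mid (443.2, 181.9) size 31.0 11.1 heading 0.47
w4.npz (446.6, 197) n 22032 mid (432.5, 203.5) size 30.9 10.6 heading 0.454
w4.npz (433, 98) n 13010 mid (444.3, 95.9) size 6.3 21.9 heading -0.208
w4.npz (433, 98) n 28647 mid (428.7, 117.7) size 12.1 32.7 heading -0.212
w4.npz (433, 98) n 7398 mid (422.9, 91.9) size 4.8 22.0 heading -0.213
```

Left pointer heading is 0.455 against a target of 0.467, so it's on the green mark. Right dial is at (433.5,98.2), bar heading -0.208. Moving there.

>>> {"fn": "servo_tool", "kwargs": {
  "moves": "0.018 -0.027 0 0 0 0;0.018 -0.027 0 0 0 0;0.012 -0.02 0 0 0 0;0 0 0 0 0 0.12;0 0 0 0 0 0.12;0 0 0 0 0 0.12;0 0 0 0 0 0.12;0 0 0 0 0 0.11;0 0 0 0 0 0.05;0 0 0 0 0 0"
}}

```text
t: 7.3
position: [426.7, 101.5, 166.5]
tool_rot: [[-0.976, 0.219, -0.021], [0.219, 0.976, -0.007], [0.019, -0.011, -1.0]]
wrist_force: [0.2, -0.3, 0.1]
opening: 0.549
```

```bash
python3 go.py 433.5 98.2 86 168.1
```

```text
7.3 [426.7 101.5 166.5] heading 167.36 open 0.549 F [ 0.2 -0.3  0.1] tau [ 0.02 -0.06 -0.02] [-23.  18.   4. 122.  -2.  41.  60.]
shift mm [-8.9 -0.8 80.3] turn [-0.011 -0.019 -0.013]
```

>>> {"fn": "servo_tool", "kwargs": {
  "moves": "-0.0075 -0.001 0 -0.011 -0.019 -0.013;0 0 0.025 0 0 0;0 0 0.02 0 0 0;0 0 0 0 0 0;0 0 0 0 0 0"
}}

```text
t: 7.72
position: [434.8, 97.7, 117.9]
tool_rot: [[-0.981, 0.194, 0.003], [0.194, 0.981, -0.0], [-0.003, 0.0, -1.0]]
wrist_force: [1.2, 0.1, 0.2]
opening: 0.552
```

```bash
python3 go.py 433.5 98.2 86 168.1;python3 - <<'E'
from station import r
from h import *
m=r.camera_model("wrist");im=r.get_image("wrist");np.savez("w5.npz",im=im,**m)
E
python3 line.py w5.npz
```

```text
7.7167 [434.8  97.7 117.9] heading 168.8 open 0.552 F [1.2 0.1 0.2] tau [-0.03  0.02 -0.03] [-21.  23.   3. 124.  -2.  33.  62.]
shift mm [ 1.4  0.2 31.9] turn [0.    0.003 0.012]
w5.npz (446.6, 197) n 1698 mid (472.7, 209.8) size 4.6 4.6 heading 1.03
w5.npz (446.6, 197) n 11478 mid (456.4, 201.8) size 21.1 5.8 heading 0.461
w5.npz (446.6, 197) n 23911 mid (436.3, 172.7) size 30.5 11.2 heading 0.436
w5.npz (446.6, 197) n 5825 mid (442.5, 205.3) size 9.8 7.2 heading 0.455
w5.npz (446.6, 197) n 7391 mid (423.8, 193.0) size 23.1 6.0 heading 0.669
w5.npz (433, 98) n 10861 mid (443.8, 95.9) size 5.5 20.4 heading -0.21
w5.npz (433, 98) n 8169 mid (438.1, 123.7) size 21.7 8.6 heading 0.317
w5.npz (433, 98) n 16162 mid (422.8, 111.7) size 9.3 28.7 heading -0.212
```

Left is still 0.461 and the right bar is confirmed. Descending.

>>> {"fn": "servo_tool", "kwargs": {
  "moves": "0.0014 0 0 0 0.003 0.012;0 0 0.012 0 0 0;0 0 0.012 0 0 0;0 0 0.006 0 0 0;0 0 0 0 0 0"
}}

```text
t: 8.18
position: [436.5, 98.7, 91.4]
tool_rot: [[-0.978, 0.207, 0.007], [0.207, 0.978, 0.003], [-0.006, 0.005, -1.0]]
wrist_force: [-0.2, -0.1, 0.1]
opening: 0.547
```

```bash
python3 go.py 433.5 98.2 86 168.1
```

```text
8.1833 [436.5  98.7  91.4] heading 168.07 open 0.547 F [-0.2 -0.1  0.1] tau [-0.03  0.05  0.04] [-21.  26.   3. 124.  -3.  29.  62.]
shift mm [ 2.9 -1.1  5.3] turn [ 0.005  0.006 -0.001]
```

>>> {"fn": "servo_tool", "kwargs": {
  "moves": "0.0029 -0.0011 0.003 0.005 0.006 0;0 0 0.002 0 0 0;0 0 0 0 0 0;0 0 0 0 0 0;0 0 0 0 0 0;0 0 0 0 0 0;0 0 0 0 0 0",
  "jaw": 0
}}

```text
t: 8.77
position: [434.2, 98.0, 87.7]
tool_rot: [[-0.978, 0.207, 0.002], [0.207, 0.978, -0.0], [-0.002, 0.0, -1.0]]
wrist_force: [0.6, -0.5, -4.6]
opening: 0.157
```

```bash
python3 go.py 433.5 98.2 86 103.6
```

```text
8.7667 [434.2  98.   87.7] heading 168.04 open 0.157 F [ 0.6 -0.5 -4.6] tau [ 0.04 -0.22  0.  ] [-21.  27.   3. 125.  -3.  29.  62.]
shift mm [0.7 0.1 1.7] turn [1.000e-03 2.000e-03 1.125e+00]
```

>>> {"fn": "servo_tool", "kwargs": {
  "moves": "0.0005 0 0 0 0 0.09;0 0 0 0 0 0.09;0 0 0 0 0 0.09;0 0 0 0 0 0.09;0 0 0 0 0 0.09;0 0 0 0 0 0.09;0 0 0 0 0 0;0 0 0 0 0 0"
}}

```text
t: 9.43
position: [433.8, 97.3, 87.7]
tool_rot: [[-0.717, 0.697, 0.002], [0.697, 0.717, -0.001], [-0.002, 0.001, -1.0]]
wrist_force: [1.7, 0.2, -4.5]
opening: 0.16
```

```bash
python3 go.py 433.5 98.2 87.5 103.6
```

```text
9.4333 [433.8  97.3  87.7] heading 135.78 open 0.16 F [ 1.7  0.2 -4.5] tau [-0.04 -0.23  0.02] [-28.  27.  12. 125. -11.  29.  38.]
shift mm [0.9 0.4 0.2] turn [0.001 0.002 0.562]
```

>>> {"fn": "servo_tool", "kwargs": {
  "moves": "0.0009 0.0004 0 0 0 0.09;0 0 0 0 0 0.09;0 0 0 0 0 0.09;0 0 0 0 0 0.09;0 0 0 0 0 0.09;0 0 0 0 0 0.085;0 0 0 0 0 0;0 0 0 0 0 0"
}}

```text
t: 10.1
position: [433.2, 96.9, 87.7]
tool_rot: [[-0.26, 0.966, 0.002], [0.966, 0.26, -0.002], [-0.002, 0.001, -1.0]]
wrist_force: [0.4, 0.2, -3.9]
opening: 0.154
```

```bash
python3 go.py 433.5 98.2 87.5 103.6
```

```text
10.1 [433.2  96.9  87.7] heading 105.09 open 0.154 F [ 0.4  0.2 -3.9] tau [-0.14 -0.21 -0.08] [-35.  28.  20. 125. -19.  29.  14.]
shift mm [1.2 0.6 0.2] turn [0.001 0.002 0.026]
```

>>> {"fn": "servo_tool", "kwargs": {
  "moves": "0.001 0.0005 0 0 0 0.03;0 0 0 0 0 0;0 0 0 0 0 0"
}}

```text
t: 10.35
position: [433.2, 96.8, 87.7]
tool_rot: [[-0.235, 0.972, 0.001], [0.972, 0.235, -0.003], [-0.003, 0.0, -1.0]]
wrist_force: [0.4, -0.1, -4.3]
opening: 0.157
```

```bash
python3 go.py 433.5 98.2 87.5 103.6
```

```text
10.35 [433.2  96.8  87.7] heading 103.61 open 0.157 F [ 0.4 -0.1 -4.3] tau [-0.07 -0.2  -0.05] [-35.  28.  20. 125. -19.  29.  13.]
shift mm [1.3 0.6 0.2] turn [0.    0.003 0.   ]
```

Exactly at target. Opening and rising.

>>> {"fn": "servo_tool", "kwargs": {
  "moves": "0 0 0 0 0 0;0 0 0 0 0 0;0 0 0 0 0 0;0 0 0 0 0 0;0 0 -0.02 0 0 0;0 0 -0.03 0 0 0;0 0 -0.03 0 0 0;0 0 -0.01 0 0 0;0 0 0 0 0 0;0 0 0 0 0 0",
  "jaw": 0.55
}}

```text
t: 11.18
position: [433.3, 98.9, 182.0]
tool_rot: [[-0.241, 0.97, 0.001], [0.97, 0.241, -0.0], [-0.0, 0.0, -1.0]]
wrist_force: [0.6, -0.4, -0.5]
opening: 0.553
```

```bash
python3 go.py 433.5 98.2 170 103.6;python3 - <<'E'
from station import r
from h import *
m=r.camera_model("wrist");im=r.get_image("wrist");np.savez("w6.npz",im=im,**m)
a=ortho(im,m,(440,147),63,100,4)[100:700]
cv2.imwrite("pics/o6.png",a)
E
python3 line.py w6.npz
```

```text
11.1833 [433.3  98.9 182. ] heading 103.97 open 0.553 F [ 0.6 -0.4 -0.5] tau [-0.03  0.02 -0.02] [-41.  17.  27. 123. -11.  42.   7.]
shift mm [-0.7 -0.  12. ] turn [0.    0.    0.007]
w6.npz (446.6, 197) n 13011 mid (456.7, 202.1) size 22.0 6.4 heading 0.451
w6.npz (446.6, 197) n 8466 mid (456.0, 218.7) size 10.4 10.3 heading 0.104
w6.npz (446.6, 197) n 27410 mid (447.8, 183.7) size 32.3 11.8 heading 0.45
w6.npz (446.6, 197) n 21882 mid (437.3, 205.4) size 30.0 10.0 heading 0.452
w6.npz (433, 98) n 22022 mid (442.3, 111.0) size 10.4 31.6 heading -1.309
w6.npz (433, 98) n 11276 mid (435.8, 87.6) size 6.0 20.8 heading -1.333
w6.npz (433, 98) n 17820 mid (419.4, 105.7) size 9.5 29.9 heading -1.367
```

View pics/o6.png

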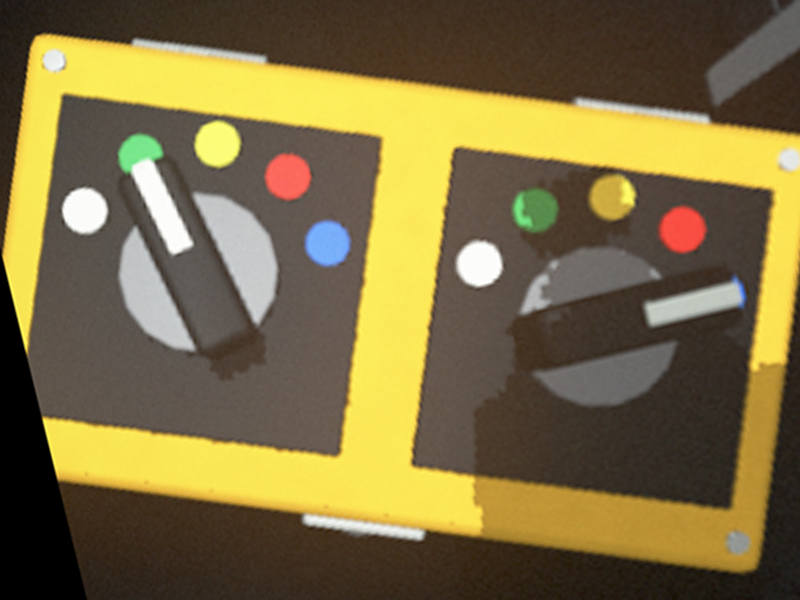

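The left pointer is on green at (140,155) and the right pointer is on blue at (738,290). The gripper is open and clear of the box, so I'll hand in.

```bash
python3 -c "
from station import r
print(r.hand_in())"
```

```text
the job is handed in; nothing more can be done
None
```

I set both dials on the yellow box in the order asked and handed the job in at about 11.2 s; no verdict was reported. I first gripped the left dial and turned it anticlockwise to green. I then let go and turned the right dial clockwise to blue.

- **Left dial:** the last wrist picture gives a pointer heading of 0.451 rad, against about 0.466 rad for the green mark.
- **Right dial:** the heading is -1.333 rad, against about -1.334 rad for the blue mark. Turning the right dial did not move the left one noticeably.
- **At hand-in:** the gripper was open about 85 mm above grip height, touching nothing. I never went near the grey box.
- **Forces:** wrist force stayed under about 5 N in every reading I took.
- **Disagreements:** one early reading of the left pointer, taken by eye, was about 3° lower than the tool heading. A fit to the pointer's white line then agreed with the tool heading to about 0.1°. The networks' dial positions differed from mine by up to 4 mm, within their stated accuracy.

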